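# Show the packer the labels and tape for the order, then confirm

### The arm

A 6-joint arm with a two-finger parallel gripper is mounted at the origin on a cart in front of the work surface, level with it; the furniture and walls round the work are solid. World frame = base frame: x ahead of the robot, y to its left, z up, the work surface at z = 0. Lengths are in m, angles in degrees, forces in N, time in s.
With the tool pointing down it reaches from about 0.35 to 0.975 m from the base axis. Payload 7.1 kg.
Tool frame: the origin (TCP) lies at the very end of the fingers, on their centre line; the grasp point (between the pads) lies 19 mm behind it (grip_point_offset is the distance from the TCP to the grasp point, in m); x points along the fingers, z is the direction in which the jaws open and shut, and the axes are right-handed (so a half turn about x gives the same grasp; the last joint's range is limited). The gripper opens to 88 mm and grips with 3 to 60 N. Pads are 20 mm wide; open, the fingers measure 115 mm over their backs; the gripper's body (75 mm by 178 mm) begins 61 mm behind the grasp point.
Start: joints at [63.083, 24.242, 93.386, -0, 62.372, -1.089], TCP at [0.272, 0.563, 0.223] pointing down, gripper open.
Joint ranges: [-172.04, 172.04], [-51.8, 120.97], [4.93, 147.93], [-75.15, 255.16], [6.16, 154.13], [-145.62, 145.62]. Speed limits (degrees/s): [136.94, 136.94, 172.46, 180, 180, 180].

### API

Orientations are given as a 3x3 rotation matrix whose columns are the frame's x, y, z axes.
In Python, from cell import read_state, get_image, camera_params, sign_off, silhouettes, grip_point_offset gives the robot as it stands. The module is installed in compiled form; this text tells all that it offers.
- The arm moves only by the tool drive_tool, never from a script. Its argument "rows" is a list of rows, each an object with "slide": the shift along the tool's x, y, z in cm, a list of three; "rotation": the turn, a rotation vector about the tool's x, y, z in units of 5 degrees (1.0 is 5 degrees), a list of three. A call has 1 to 8 rows; each row is the pose to reach, as a shift and turn from the pose measured when the call began, along the tool's axes at that moment; what a row does not reach only later rows make up. A row lasts 1/12 s, in which the tool goes at most 41.7 mm and 7.16 degrees, less where a joint would pass 70% of its speed; a pose out of reach is approached as far as the arm can. A call with a gripper value outside its range is refused whole. "claw" is the opening, from 0 (shut) to 1 (fully open), set as the call begins (left out, the last holds). The fingers move at their own pace and stop on an object; "squeeze" is the grip in N (left out, the last holds). Time passes only in rows, so rows that repeat a pose let the fingers close. It gives the time, the measured TCP pose, the force and the opening at its end, in the units of the state.
- read_state(): the state, without advancing time (a new reading comes with each control period).
- get_image(name): name is "side" or "top"; returns the picture (384x512x3 uint8, red, green, blue); there is no depth.
- camera_params(name): a dict with "fovy" (degrees; the focal length in pixels is half the picture's height over the tangent of half this angle, whatever the lens; pixels are square), "cx", "cy" (the principal point, pixels), "dist" ([k1, k2, p1, p2, k3] as OpenCV has them; the pictures are not rectified), "R" (3x3) and "t" (3): a world point X has camera coordinates R X + t. Camera axes: x right, y down, z forward; pixel columns grow to the right and rows downward; lengths in m; the calibration is good to about 2 mm. A picture is of the moment at which its call begins. camera_params takes no time and is no camera call.
- sign_off(): hands the job in, once; it reports no verdict.
Trained networks look in the newest picture that a camera, given by its name, has taken for a name from the list of things; names that differ only in an ending like _2 or _b are one class to them, and where a whole thing is asked for, a point or a joint stands for the part that bears it (a point fixed in the world has none). Each returns a list of dicts, best first, with "p" (0 to 1); they miss things now and then, are a little off and sometimes report something else, mostly with a low value. They report only what shows in the picture. A call takes as long as a camera call. They do not tell look-alikes from the thing itself.
- silhouettes(query, camera): "region" (384x512 bool, what is visible of it) and "extent" ([left, top, width, height] in pixels, round what is visible of it).
The state is a dict: "t": time; "joints": joint angles; "qvel": joint speeds; "effort": joint torques, N m; "tcp_pos": TCP position; "tcp_rot": TCP orientation; "contact_force": force on the tool from outside, world axes, zero at the start; "wrist_torque": the same for the moment, N m; "gripper_width": opening from 0.0 (shut) to 1.0 (fully open).
Only numpy, scipy, OpenCV 4.12 (cv2) and the standard library are available. Lean on these libraries where they do the work, as an engineer would, in place of code of your own. Each camera call takes 0.05 s, during which the arm holds its last target.

### The job

Show the packer what the next order needs: point at the black label roll in the row at the front of the bench with the fingertips about 4 cm above its middle and stay there for two seconds, then point at the pale cream tape roll, in the row of tapes on the right, in the same way. Then gently press the green button on the two-button box all the way down to confirm, and let it come back up. Touch and move none of the rolls, travel well above them and come down close over no wrong one, and leave the red button alone.

Things in the scene. Friction and masses are not known exactly. Their poses are not given: they have to be found in the camera images.
- labels_black_top (a point): the black label roll: standing on its face, axis upright, 48 mm in diameter and 37 mm high, one of a row of three small label rolls (black, white, cream; in any order) on the front left of the bench; loose. The point is on its axis, level with its upper face; z up.
- labels_white_top (a point): the white label roll: standing on its face, axis upright, 52 mm in diameter and 37 mm high, one of a row of three small label rolls (black, white, cream; in any order) on the front left of the bench; loose. The point is on its axis, level with its upper face; z up.
- labels_cream_top (a point): the cream label roll: standing on its face, axis upright, 42 mm in diameter and 37 mm high, one of a row of three small label rolls (black, white, cream; in any order) on the front left of the bench; loose. The point is on its axis, level with its upper face; z up.
- tape_cream_top (a point): the pale cream tape roll: standing on its face, axis upright, 100 mm in diameter and 48 mm high, one of a row of three wide tape rolls (pale cream, mid-brown, dark brown; in any order) on the right, farther from the robot; loose. The point is on its axis, level with its upper face; z up.
- tape_tan_top (a point): the mid-brown tape roll: standing on its face, axis upright, 92 mm in diameter and 48 mm high, one of a row of three wide tape rolls (pale cream, mid-brown, dark brown; in any order) on the right, farther from the robot; heavy, does not shift. The point is on its axis, level with its upper face; z up.
- tape_dark_top (a point): the dark brown tape roll: standing on its face, axis upright, 104 mm in diameter and 48 mm high, one of a row of three wide tape rolls (pale cream, mid-brown, dark brown; in any order) on the right, farther from the robot; heavy, does not shift. The point is on its axis, level with its upper face; z up.
- green_top (a point): the green round push button, 30 mm across, on the top of the grey two-button box (box 74 x 124 x 38 mm, fixed to the bench, its long side roughly left to right, near the front right of the bench; the green button is the left one seen from the robot, the red one 60 mm to its right). The point is the centre of the button's upper face when it is up, about 60 mm above the bench; it is pressed straight down.
- green (a joint): travel of the green button: 0 up, 0.006 m fully down; a spring brings it back, fully down takes 5 N.
- red (a joint): travel of the red button, the same kind: 0 up, 0.006 m down. It must stay up.
- labels_black: the same black label roll; origin at the centre of its underside, z up.
- labels_white: the same white label roll; origin at the centre of its underside, z up.
- labels_cream: the same cream label roll; origin at the centre of its underside, z up.
- tape_cream: the same pale cream tape roll; origin at the centre of its underside, z up.
- tape_tan: the same mid-brown tape roll; origin at the centre of its underside, z up.
- tape_dark: the same dark brown tape roll; origin at the centre of its underside, z up.
- station: the grey two-button box; origin at the centre of its underside, x away from the robot, y to the left (along its long side), z up.
Things that resemble listed ones, but are neither listed nor needed, are in the scene too. Leave any blue, orange or pink look-alike of the labels_black alone.

How it is judged:
By the outcome, as a careful person would: the job done as asked, in the order asked, and still so for the second after the job is handed in, with the robot touching nothing.
It also fails if it takes over 54 s, if anything falls off the work surface, if the arm or the gripper's body presses on something with over 40 N, if the wrist force passes 120 N, or if a joint passes its speed limit or range.

## Working session

There is one attempt and no reset: what is moved stays moved. The work goes in short steps, Python scripts to look and compute and a tool call to move; the robot and the scene stay as the last step left them, time stands still between calls to the robot, and variables do not carry over. Pictures are saved under pics/ and viewed, and the job is handed in when it is done.

Besides the shell and the picture viewer there is one more tool, called after ">>>" as name(argument=value, ...), one argument or row to a line, values as JSON. drive_tool: Moves the arm, as the interface text tells. Its arguments: {"type":"object","properties":{"rows":{"type":"array"},"claw":{"type":"number"},"squeeze":{"type":"number"}},"required":["rows"]}

```bash
mkdir -p pics; python3 - <<'E'
from cell import *
import cv2,numpy as np
s=read_state()
print({k:np.round(v,3).tolist() for k,v in s.items()})
for c in("side","top"):
    im=get_image(c);cv2.imwrite(f"pics/{c}0.png",im[:,:,::-1]);print(c,camera_params(c))
E
```

```text
{'t': 0.0, 'joints': [63.081, 24.284, 93.43, -0.002, 62.373, -1.087], 'qvel': [-0.057, -0.015, 0.092, -0.005, -0.014, -0.042], 'effort': [0.0, -54.463, -27.366, 0.064, 0.023, -0.0], 'tcp_pos': [0.272, 0.562, 0.222], 'tcp_rot': [[-0.001, -0.9, 0.436], [-0.001, 0.436, 0.9], [-1.0, 0.0, -0.002]], 'contact_force': [-0.183, -1.126, 0.474], 'wrist_torque': [-0.039, 0.01, -0.008], 'gripper_width': 1.004}
side {'fovy': 49.81895484919923, 'cx': 259.28376489739844, 'cy': 192.4264165227795, 'dist': array([-0.0937324,  0.       ,  0.       ,  0.       ,  0.       ]), 'R': array([[ 0.49996248,  0.86595901,  0.01234962],
       [ 0.49497647, -0.27401592, -0.82456871],
       [-0.71065872,  0.41836619, -0.56562702]]), 't': array([-0.22847575, -0.20985003,  1.61584772])}
top {'fovy': 54.98934452101166, 'cx': 255.43110463752862, 'cy': 184.59085758163698, 'dist': array([0.01932773, 0.        , 0.        , 0.        , 0.        ]), 'R': array([[-0.01229066, -0.99930195, -0.03527817],
       [-0.98830316,  0.01750356, -0.15149422],
       [ 0.15200596,  0.03300356, -0.9878284 ]]), 't': array([0.00341972, 0.5208813 , 0.84483505])}
```

View pics/top0.png

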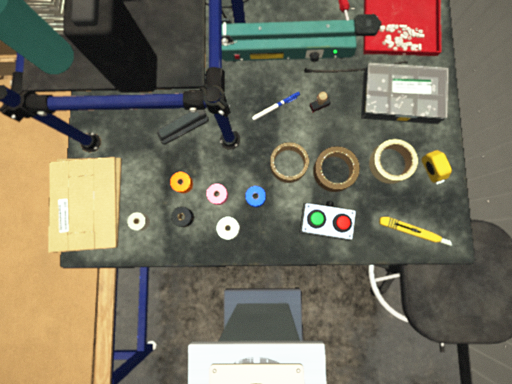

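View pics/side0.png

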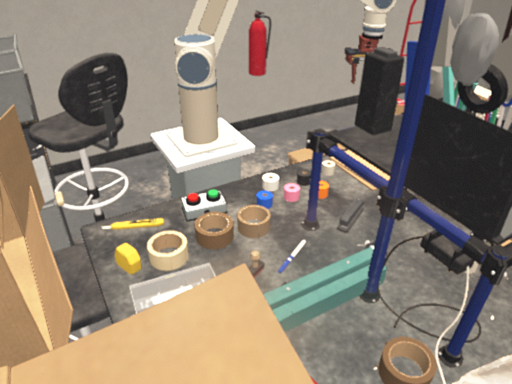

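The top view shows three candidates for the small black roll's row: cream (136,221), black (182,216) and white (228,228). Behind them are the orange, pink and blue look-alikes. The tapes are mid-brown (289,162), dark (337,168) and pale cream (395,160). The green button is at (317,218). I'll measure these and check an enlarged crop.

```bash
cat > h.py <<'E'
from cell import *
import cv2,numpy as np
def K(p):
    f=192/np.tan(np.radians(p["fovy"]/2));return np.array([[f,0,p["cx"]],[0,f,p["cy"]],[0,0,1]])
def ray(c,uv):
    p=camera_params(c);n=cv2.undistortPoints(np.array([[uv]],float),K(p),p["dist"])[0,0]
    R=np.array(p["R"]);return -R.T@p["t"],R.T@np.array([n[0],n[1],1])
def atz(c,uv,z):
    o,d=ray(c,uv);return o+d*(z-o[2])/d[2]
def proj(c,X):
    p=camera_params(c);return cv2.projectPoints(np.array([X],float),cv2.Rodrigues(np.array(p["R"]))[0],np.array(p["t"]),K(p),p["dist"])[0][0,0]
E
python3 - <<'E'
from h import *
for c in("top","side"):
  get_image(c)
  for n,z in(("labels_black",.037),("labels_white",.037),("labels_cream",.037),("tape_cream",.048),("tape_tan",.048),("tape_dark",.048),("green_top",.06)):
    for d in silhouettes(n,c)[:3]:
        l,t,w,h=d["extent"];uv=(l+w/2,t+h/2)
        print(c,n,round(d["p"],2),uv,(w,h),np.round(atz(c,uv,z/2 if n!="green_top" else .056),3))
s=read_state();print("tcp",proj("top",s["tcp_pos"]),proj("side",s["tcp_pos"]),s["t"])
a=cv2.imread("pics/top0.png")[140:260,110:450];cv2.imwrite("pics/crop0.png",cv2.resize(a,None,fx=2.3,fy=2.3,interpolation=cv2.INTER_CUBIC))
a=cv2.imread("pics/side0.png")[140:280,100:360];cv2.imwrite("pics/crop1.png",cv2.resize(a,None,fx=3,fy=3,interpolation=cv2.INTER_CUBIC))
E
```

```text
top labels_black 0.83 (218.7, 194.2) (24.0, 23.2) [0.502 0.087 0.018]
top labels_black 0.81 (184.04999999999998, 217.5) (25.7, 23.2) [0.446 0.171 0.018]
top labels_black 0.81 (257.55, 195.60000000000002) (21.5, 17.6) [ 0.497 -0.009  0.018]
top labels_white 0.92 (229.5, 227.15) (24.4, 23.7) [0.421 0.06  0.018]
top labels_cream 0.77 (136.7, 220.85) (22.0, 15.9) [0.44  0.288 0.018]
top tape_cream 0.79 (393.6, 162.1) (49.0, 49.4) [ 0.573 -0.34   0.024]
top tape_tan 0.96 (291.6, 163.95) (42.0, 42.7) [ 0.573 -0.093  0.024]
top green_top 0.57 (316.95, 221.4) (10.9, 9.6) [ 0.43  -0.146  0.056]
side labels_black 0.7 (291.35, 191.95) (15.5, 16.9) [0.501 0.089 0.018]
side labels_black 0.51 (265.25, 200.85000000000002) (18.3, 16.1) [ 0.503 -0.006  0.018]
side labels_black 0.5 (323.6, 189.9) (12.6, 21.2) [0.541 0.185 0.018]
side labels_white 0.55 (269.6, 181.65) (17.0, 21.1) [0.418 0.061 0.018]
side labels_cream 0.63 (327.45, 170.3) (13.9, 11.8) [0.452 0.269 0.018]
side tape_cream 0.9 (165.75, 250.65) (43.1, 42.1) [ 0.574 -0.344  0.024]
side tape_cream 0.24 (254.95, 222.20000000000002) (32.7, 37.8) [ 0.583 -0.087  0.024]
side tape_tan 0.96 (255.6, 220.70000000000002) (31.4, 32.8) [ 0.578 -0.082  0.024]
side tape_dark 0.89 (214.65, 229.7) (41.1, 37.0) [ 0.558 -0.199  0.024]
side green_top 0.55 (213.25, 192.25) (5.7, 4.5) [ 0.436 -0.145  0.056]
tcp [-56.38385344 309.27206902] [365.18659566  82.45030485] 0.9
```

View pics/crop0.png

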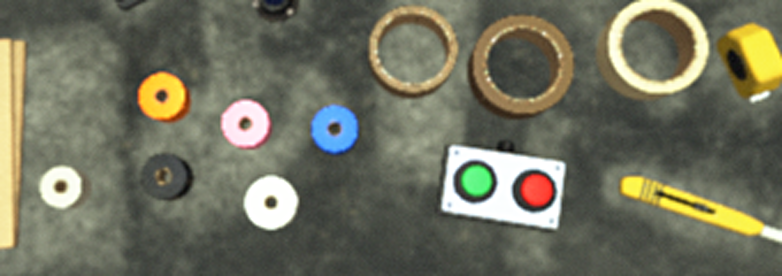

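View pics/crop1.png

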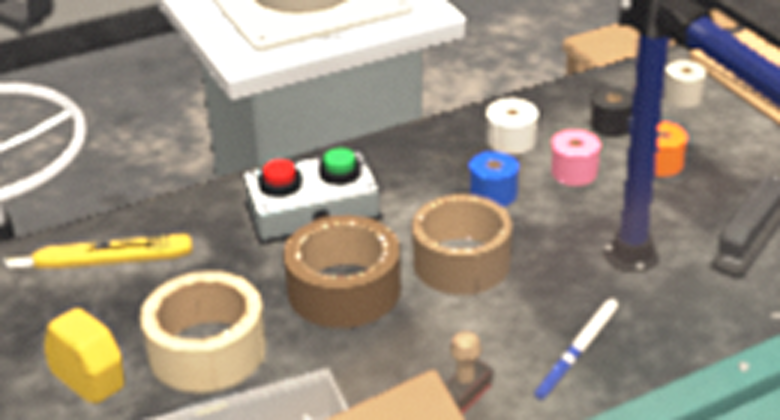

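```bash
python3 - <<'E'
from h import *
def tri(a,b):
    o1,d1=ray("top",a);o2,d2=ray("side",b)
    d1/=np.linalg.norm(d1);d2/=np.linalg.norm(d2)
    M=sum((np.eye(3)-np.outer(d,d)) for d in(d1,d2));r=sum((np.eye(3)-np.outer(d,d))@o for o,d in((o1,d1),(o2,d2)))
    return np.linalg.solve(M,r)
T=lambda x,y:(110+(x+.5)/2.3-.5,140+(y+.5)/2.3-.5)
S=lambda x,y:(100+(x+.5)/3-.5,140+(y+.5)/3-.5)
for n,t,s,z in(("black",T(163,176),S(613,98),.037),("white",T(271,202),S(513,111),.037),("cream",T(60,187),S(686,69),.037),("tapecream",T(660,46),S(203,308),.048),("green",T(477,181),S(340,157),.06),("red",T(537,189),S(279,169),.06)):
    print(n,np.round(t,1),np.round(s,1),"tri",tri(t,s).round(3),"top",atz("top",t,z).round(3),"side",atz("side",s,z).round(3))
print("postbase",atz("top",(229,142),0),atz("top",(91,144),0),"side post",atz("side",(311,226),0))
for z in(.2,.3,.4,.5):
  print(z,"beam joint top",atz("top",(215,97),z).round(3),atz("side",(318,143),z).round(3), "left", atz("top",(12,103),z).round(3))
E
```

```text
black [180.6 216.2] [304.  172.3] tri [0.448 0.175 0.036] top [0.448 0.176 0.037] side [0.449 0.173 0.037]
white [227.5 227.5] [270.7 176.7] tri [0.42  0.063 0.038] top [0.42  0.063 0.037] side [0.419 0.064 0.037]
cream [135.8 221. ] [328.3 162.7] tri [0.438 0.282 0.037] top [0.438 0.283 0.037] side [0.437 0.282 0.037]
tapecream [396.7 159.7] [167.3 242.3] tri [ 0.573 -0.338  0.049] top [ 0.573 -0.339  0.048] side [ 0.573 -0.337  0.048]
green [317.1 218.4] [213. 192.] tri [ 0.437 -0.146  0.058] top [ 0.437 -0.146  0.06 ] side [ 0.44  -0.147  0.06 ]
red [343.2 221.9] [192.7 196. ] tri [ 0.428 -0.206  0.058] top [ 0.428 -0.205  0.06 ] side [ 0.43  -0.207  0.06 ]
postbase [0.63839655 0.06322455 0.        ] [0.64050021 0.42026185 0.        ] side post [0.65031454 0.05894819 0.        ]
0.2 beam joint top [0.678 0.07  0.2  ] [0.549 0.136 0.2  ] left [0.675 0.489 0.2  ]
0.3 beam joint top [0.637 0.056 0.3  ] [0.7   0.013 0.3  ] left [0.634 0.416 0.3  ]
0.4 beam joint top [0.596 0.041 0.4  ] [ 0.85  -0.111  0.4  ] left [0.594 0.343 0.4  ]
0.5 beam joint top [0.556 0.027 0.5  ] [ 1.    -0.234  0.5  ] left [0.554 0.269 0.5  ]
```

Both views agree within about 3 mm. The black roll fits the description: it is the only black one, in the front row between cream and white, at top (181,216) and side (304,172). The crop confirms it. Orange, pink and blue are in the row behind. The pale cream tape is at top (397,160). I'll shut the fingers and travel at z≈0.22.

>>> drive_tool(
  claw=0,
  rows=[
    {"slide": [0, -2, -1.7], "rotation": [0, 0, 0]},
    {"slide": [0, -4.5, -3.7], "rotation": [0, 0, 0]},
    {"slide": [0, -7, -5.8], "rotation": [0, 0, 0]},
    {"slide": [0, -9.5, -7.9], "rotation": [0, 0, 0]},
    {"slide": [0, -12, -9.9], "rotation": [0, 0, 0]},
    {"slide": [0, -14.5, -12], "rotation": [0, 0, 0]},
    {"slide": [0, -17, -14], "rotation": [0, 0, 0]},
    {"slide": [0, -19, -15.7], "rotation": [0, 0, 0]},
  ],
)

```text
t: 1.57
tcp_pos: [0.3755, 0.3366, 0.2229]
tcp_rot: [[0.0, -0.9, 0.436], [-0.0, 0.436, 0.9], [-1.0, -0.0, 0.0]]
contact_force: [-1.0, -0.7, -0.1]
gripper_width: 0.434
```

>>> drive_tool(
  rows=[
    {"slide": [0, -2.5, -2.1], "rotation": [0, 0, 0]},
    {"slide": [0, -5, -4.1], "rotation": [0, 0, 0]},
    {"slide": [0, -7.5, -6.2], "rotation": [0, 0, 0]},
    {"slide": [0, -10, -8.3], "rotation": [0, 0, 0]},
    {"slide": [0, -12, -10], "rotation": [0, 0, 0]},
    {"slide": [0, -13.6, -11.3], "rotation": [0, 0, 0]},
    {"slide": [0, -13.6, -11.3], "rotation": [0, 0, 0]},
    {"slide": [0, -13.6, -11.3], "rotation": [0, 0, 0]},
  ],
)

```text
t: 2.23
tcp_pos: [0.4489, 0.175, 0.223]
tcp_rot: [[0.0, -0.899, 0.438], [0.0, 0.438, 0.899], [-1.0, -0.0, 0.0]]
contact_force: [-0.3, 0.3, 0.4]
gripper_width: 0.004
```

Next I'll descend 14.6 cm to z=0.077.

>>> drive_tool(
  rows=[
    {"slide": [2, 0, 0], "rotation": [0, 0, 0]},
    {"slide": [4.5, 0, 0], "rotation": [0, 0, 0]},
    {"slide": [7, 0, 0], "rotation": [0, 0, 0]},
    {"slide": [9.5, 0, 0], "rotation": [0, 0, 0]},
    {"slide": [11.5, 0, 0], "rotation": [0, 0, 0]},
    {"slide": [13.2, 0, 0], "rotation": [0, 0, 0]},
    {"slide": [14.2, 0, 0], "rotation": [0, 0, 0]},
    {"slide": [14.6, 0, 0], "rotation": [0, 0, 0]},
  ],
)

```text
t: 2.9
tcp_pos: [0.4479, 0.1757, 0.0756]
tcp_rot: [[-0.002, -0.899, 0.437], [-0.0, 0.437, 0.899], [-1.0, 0.001, -0.001]]
contact_force: [-0.7, 0.0, -0.2]
gripper_width: 0.009
```

```bash
python3 - <<'E'
from h import *
for c in("top","side"):
    im=get_image(c)[:,:,::-1]
    a=im[140:260,110:310] if c=="top" else im[60:220,230:400]
    cv2.imwrite(f"pics/{c}1.png",cv2.resize(a,None,fx=3,fy=3,interpolation=cv2.INTER_CUBIC))
s=read_state();print(s["tcp_pos"],s["t"],proj("side",s["tcp_pos"]),proj("top",s["tcp_pos"]))
E
```

```text
[0.44864201 0.17562627 0.07673648] 3.0 [305.58196511 161.57934353] [176.44863049 214.78816433]
```

View pics/side1.png

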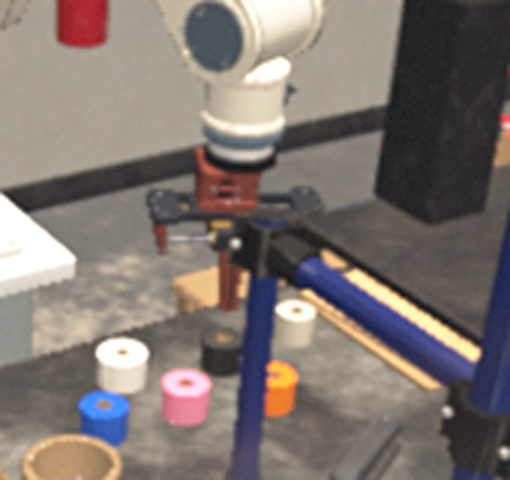

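The side picture shows the fingertips at crop (228,308), directly above the black roll at (220,338) with a clear gap. I'll hold for more than 2 s.

>>> drive_tool(
  rows=[
    {"slide": [0, 0, 0], "rotation": [0, 0, 0]},
    {"slide": [0, 0, 0], "rotation": [0, 0, 0]},
    {"slide": [0, 0, 0], "rotation": [0, 0, 0]},
    {"slide": [0, 0, 0], "rotation": [0, 0, 0]},
    {"slide": [0, 0, 0], "rotation": [0, 0, 0]},
    {"slide": [0, 0, 0], "rotation": [0, 0, 0]},
    {"slide": [0, 0, 0], "rotation": [0, 0, 0]},
    {"slide": [0, 0, 0], "rotation": [0, 0, 0]},
  ],
)

```text
t: 3.67
tcp_pos: [0.4487, 0.1756, 0.0768]
tcp_rot: [[-0.0, -0.899, 0.438], [0.0, 0.438, 0.899], [-1.0, 0.0, -0.0]]
contact_force: [-0.1, 0.1, -0.1]
gripper_width: 0.004
```

>>> drive_tool(
  rows=[
    {"slide": [0, 0, 0], "rotation": [0, 0, 0]},
    {"slide": [0, 0, 0], "rotation": [0, 0, 0]},
    {"slide": [0, 0, 0], "rotation": [0, 0, 0]},
    {"slide": [0, 0, 0], "rotation": [0, 0, 0]},
    {"slide": [0, 0, 0], "rotation": [0, 0, 0]},
    {"slide": [0, 0, 0], "rotation": [0, 0, 0]},
    {"slide": [0, 0, 0], "rotation": [0, 0, 0]},
    {"slide": [0, 0, 0], "rotation": [0, 0, 0]},
  ],
)

```text
t: 4.33
tcp_pos: [0.4487, 0.1756, 0.0768]
tcp_rot: [[-0.0, -0.899, 0.438], [0.0, 0.438, 0.899], [-1.0, 0.0, -0.0]]
contact_force: [0.2, 0.4, -0.3]
gripper_width: 0.003
```

>>> drive_tool(
  rows=[
    {"slide": [0, 0, 0], "rotation": [0, 0, 0]},
    {"slide": [0, 0, 0], "rotation": [0, 0, 0]},
    {"slide": [0, 0, 0], "rotation": [0, 0, 0]},
    {"slide": [0, 0, 0], "rotation": [0, 0, 0]},
    {"slide": [0, 0, 0], "rotation": [0, 0, 0]},
    {"slide": [0, 0, 0], "rotation": [0, 0, 0]},
    {"slide": [0, 0, 0], "rotation": [0, 0, 0]},
    {"slide": [0, 0, 0], "rotation": [0, 0, 0]},
  ],
)

```text
t: 5.0
tcp_pos: [0.4487, 0.1756, 0.0768]
tcp_rot: [[-0.0, -0.899, 0.438], [0.0, 0.438, 0.899], [-1.0, 0.0, -0.0]]
contact_force: [-0.0, 0.7, -0.5]
gripper_width: 0.007
```

>>> drive_tool(
  rows=[
    {"slide": [0, 0, 0], "rotation": [0, 0, 0]},
    {"slide": [0, 0, 0], "rotation": [0, 0, 0]},
    {"slide": [0, 0, 0], "rotation": [0, 0, 0]},
    {"slide": [0, 0, 0], "rotation": [0, 0, 0]},
    {"slide": [0, 0, 0], "rotation": [0, 0, 0]},
    {"slide": [0, 0, 0], "rotation": [0, 0, 0]},
    {"slide": [0, 0, 0], "rotation": [0, 0, 0]},
    {"slide": [0, 0, 0], "rotation": [0, 0, 0]},
  ],
)

```text
t: 5.67
tcp_pos: [0.4487, 0.1756, 0.0768]
tcp_rot: [[-0.0, -0.899, 0.438], [0.0, 0.438, 0.899], [-1.0, 0.0, -0.0]]
contact_force: [-0.2, -0.1, 0.6]
gripper_width: 0.008
```

Held for 2.7 s. Now I'll go up.

>>> drive_tool(
  rows=[
    {"slide": [-2, 0, 0], "rotation": [0, 0, 0]},
    {"slide": [-4.5, 0, 0], "rotation": [0, 0, 0]},
    {"slide": [-7, 0, 0], "rotation": [0, 0, 0]},
    {"slide": [-9.5, 0, 0], "rotation": [0, 0, 0]},
    {"slide": [-11.5, 0, 0], "rotation": [0, 0, 0]},
    {"slide": [-13.2, 0, 0], "rotation": [0, 0, 0]},
    {"slide": [-14.3, 0, 0], "rotation": [0, 0, 0]},
    {"slide": [-14.3, 0, 0], "rotation": [0, 0, 0]},
  ],
)

```text
t: 6.33
tcp_pos: [0.4501, 0.1761, 0.2222]
tcp_rot: [[0.004, -0.899, 0.438], [0.002, 0.438, 0.899], [-1.0, -0.003, 0.003]]
contact_force: [1.0, 0.3, 0.1]
gripper_width: 0.004
```

>>> drive_tool(
  rows=[
    {"slide": [0, -1.5, -1.8], "rotation": [0, 0, 0]},
    {"slide": [0, -3.6, -4.4], "rotation": [0, 0, 0]},
    {"slide": [0, -5.7, -6.9], "rotation": [0, 0, 0]},
    {"slide": [0, -7.8, -9.4], "rotation": [0, 0, 0]},
    {"slide": [0, -9.9, -12], "rotation": [0, 0, 0]},
    {"slide": [0, -12, -14.5], "rotation": [0, 0, 0]},
    {"slide": [0, -14.1, -17.1], "rotation": [0, 0, 0]},
    {"slide": [0, -16.2, -19.6], "rotation": [0, 0, 0]},
  ],
)

```text
t: 7.0
tcp_pos: [0.5095, -0.0727, 0.221]
tcp_rot: [[0.003, -0.899, 0.438], [0.002, 0.438, 0.899], [-1.0, -0.002, 0.003]]
contact_force: [0.5, 0.5, 0.3]
gripper_width: 0.001
```

>>> drive_tool(
  rows=[
    {"slide": [0, -2.5, -3], "rotation": [0, 0, 0]},
    {"slide": [0, -5, -6.1], "rotation": [0, 0, 0]},
    {"slide": [0, -7.5, -9.1], "rotation": [0, 0, 0]},
    {"slide": [0, -10, -12.2], "rotation": [0, 0, 0]},
    {"slide": [0, -12.5, -15.2], "rotation": [0, 0, 0]},
    {"slide": [0, -15, -18.2], "rotation": [0, 0, 0]},
    {"slide": [0, -16.8, -20.4], "rotation": [0, 0, 0]},
    {"slide": [0, -17.3, -21.1], "rotation": [0, 0, 0]},
  ],
)

```text
t: 7.67
tcp_pos: [0.5728, -0.3421, 0.219]
tcp_rot: [[0.002, -0.898, 0.44], [0.001, 0.44, 0.898], [-1.0, -0.002, 0.002]]
contact_force: [-0.3, 0.4, -0.2]
gripper_width: 0.005
```

>>> drive_tool(
  rows=[
    {"slide": [0, 0, 0], "rotation": [0, 0, 0]},
    {"slide": [0, 0, 0], "rotation": [0, 0, 0]},
  ],
)

```text
t: 7.83
tcp_pos: [0.572, -0.3418, 0.2174]
tcp_rot: [[0.0, -0.897, 0.441], [0.003, 0.441, 0.897], [-1.0, 0.001, 0.003]]
contact_force: [-0.6, 0.5, -0.2]
gripper_width: 0.006
```

>>> drive_tool(
  rows=[
    {"slide": [2, 0.1, 0.3], "rotation": [0, 0, 0]},
    {"slide": [4.5, 0.1, 0.3], "rotation": [0, 0, 0]},
    {"slide": [7, 0.1, 0.3], "rotation": [0, 0, 0]},
    {"slide": [9, 0.1, 0.3], "rotation": [0, 0, 0]},
    {"slide": [10.8, 0.1, 0.3], "rotation": [0, 0, 0]},
    {"slide": [12, 0.1, 0.3], "rotation": [0, 0, 0]},
    {"slide": [12.8, 0.1, 0.3], "rotation": [0, 0, 0]},
    {"slide": [12.8, 0.1, 0.3], "rotation": [0, 0, 0]},
  ],
)

```text
t: 8.5
tcp_pos: [0.5716, -0.3367, 0.0879]
tcp_rot: [[-0.002, -0.898, 0.44], [0.004, 0.44, 0.898], [-1.0, 0.004, 0.003]]
contact_force: [-1.8, -0.7, 1.0]
gripper_width: 0.002
```

```bash
python3 - <<'E'
from h import *
for c in("top","side"):
    im=get_image(c)[:,:,::-1]
    a=im[100:260,250:470] if c=="top" else im[120:290,80:300]
    cv2.imwrite(f"pics/{c}2.png",cv2.resize(a,None,fx=3,fy=3,interpolation=cv2.INTER_CUBIC))
s=read_state();print(s["tcp_pos"],s["t"],proj("side",s["tcp_pos"]),proj("top",s["tcp_pos"]))
E
```

```text
[ 0.5728152  -0.33795762  0.09002883] 8.6 [164.79515839 229.65433614] [402.66269322 155.76605476]
```

View pics/side2.png

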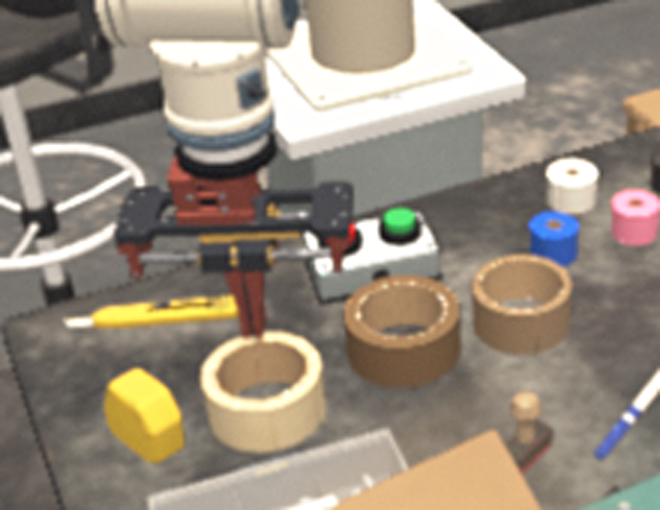

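View pics/top2.png

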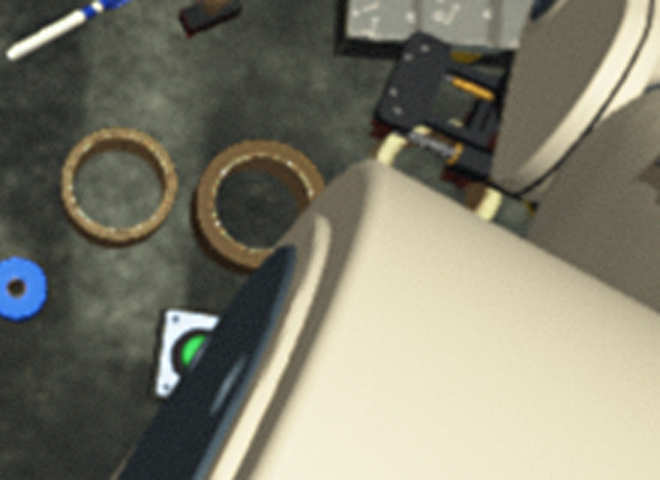

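The fingertips are at side crop (255,330), above the middle of the pale cream tape (263,388). I'll hold here.

>>> drive_tool(
  rows=[
    {"slide": [0.2, 0, 0], "rotation": [0, 0, 0]},
    {"slide": [0.2, 0, 0], "rotation": [0, 0, 0]},
    {"slide": [0.2, 0, 0], "rotation": [0, 0, 0]},
    {"slide": [0.2, 0, 0], "rotation": [0, 0, 0]},
    {"slide": [0.2, 0, 0], "rotation": [0, 0, 0]},
    {"slide": [0.2, 0, 0], "rotation": [0, 0, 0]},
    {"slide": [0.2, 0, 0], "rotation": [0, 0, 0]},
    {"slide": [0.2, 0, 0], "rotation": [0, 0, 0]},
  ],
)

```text
t: 9.27
tcp_pos: [0.5728, -0.338, 0.088]
tcp_rot: [[0.001, -0.898, 0.441], [0.002, 0.441, 0.898], [-1.0, 0.0, 0.003]]
contact_force: [0.1, -0.3, 0.2]
gripper_width: 0.008
```

>>> drive_tool(
  rows=[
    {"slide": [0, 0, 0], "rotation": [0, 0, 0]},
    {"slide": [0, 0, 0], "rotation": [0, 0, 0]},
    {"slide": [0, 0, 0], "rotation": [0, 0, 0]},
    {"slide": [0, 0, 0], "rotation": [0, 0, 0]},
    {"slide": [0, 0, 0], "rotation": [0, 0, 0]},
    {"slide": [0, 0, 0], "rotation": [0, 0, 0]},
    {"slide": [0, 0, 0], "rotation": [0, 0, 0]},
    {"slide": [0, 0, 0], "rotation": [0, 0, 0]},
  ],
)

```text
t: 9.93
tcp_pos: [0.5728, -0.338, 0.088]
tcp_rot: [[0.001, -0.898, 0.441], [0.002, 0.441, 0.898], [-1.0, 0.0, 0.003]]
contact_force: [0.2, 0.1, 0.3]
gripper_width: 0.009
```

>>> drive_tool(
  rows=[
    {"slide": [0, 0, 0], "rotation": [0, 0, 0]},
    {"slide": [0, 0, 0], "rotation": [0, 0, 0]},
    {"slide": [0, 0, 0], "rotation": [0, 0, 0]},
    {"slide": [0, 0, 0], "rotation": [0, 0, 0]},
    {"slide": [0, 0, 0], "rotation": [0, 0, 0]},
    {"slide": [0, 0, 0], "rotation": [0, 0, 0]},
    {"slide": [0, 0, 0], "rotation": [0, 0, 0]},
    {"slide": [0, 0, 0], "rotation": [0, 0, 0]},
  ],
)

```text
t: 10.6
tcp_pos: [0.5728, -0.338, 0.088]
tcp_rot: [[0.001, -0.898, 0.441], [0.002, 0.441, 0.898], [-1.0, 0.0, 0.003]]
contact_force: [-0.4, -0.2, 0.8]
gripper_width: 0.006
```

>>> drive_tool(
  rows=[
    {"slide": [0, 0, 0], "rotation": [0, 0, 0]},
    {"slide": [0, 0, 0], "rotation": [0, 0, 0]},
    {"slide": [0, 0, 0], "rotation": [0, 0, 0]},
    {"slide": [0, 0, 0], "rotation": [0, 0, 0]},
    {"slide": [0, 0, 0], "rotation": [0, 0, 0]},
    {"slide": [0, 0, 0], "rotation": [0, 0, 0]},
    {"slide": [0, 0, 0], "rotation": [0, 0, 0]},
    {"slide": [0, 0, 0], "rotation": [0, 0, 0]},
  ],
)

```text
t: 11.27
tcp_pos: [0.5728, -0.338, 0.088]
tcp_rot: [[0.001, -0.898, 0.441], [0.002, 0.441, 0.898], [-1.0, 0.0, 0.003]]
contact_force: [0.3, -0.3, -0.1]
gripper_width: 0.0
```

>>> drive_tool(
  rows=[
    {"slide": [-2, 0, 0], "rotation": [0, 0, 0]},
    {"slide": [-4.5, 0, 0], "rotation": [0, 0, 0]},
    {"slide": [-7, 0, 0], "rotation": [0, 0, 0]},
    {"slide": [-9.5, 0, 0], "rotation": [0, 0, 0]},
    {"slide": [-11.5, 0, 0], "rotation": [0, 0, 0]},
    {"slide": [-13, 0, 0], "rotation": [0, 0, 0]},
    {"slide": [-13, 0, 0], "rotation": [0, 0, 0]},
    {"slide": [-13, 0, 0], "rotation": [0, 0, 0]},
  ],
)

```text
t: 11.93
tcp_pos: [0.573, -0.3385, 0.2186]
tcp_rot: [[0.002, -0.898, 0.441], [0.002, 0.441, 0.898], [-1.0, -0.001, 0.002]]
contact_force: [-0.4, 0.6, -0.2]
gripper_width: 0.006
```

>>> drive_tool(
  rows=[
    {"slide": [0, 2, 1.1], "rotation": [0, 0, 0]},
    {"slide": [0, 5, 2.8], "rotation": [0, 0, 0]},
    {"slide": [0, 8, 4.4], "rotation": [0, 0, 0]},
    {"slide": [0, 11, 6.1], "rotation": [0, 0, 0]},
    {"slide": [0, 14, 7.7], "rotation": [0, 0, 0]},
    {"slide": [0, 17, 9.4], "rotation": [0, 0, 0]},
    {"slide": [0, 19.5, 10.7], "rotation": [0, 0, 0]},
    {"slide": [0, 20.6, 11.3], "rotation": [0, 0, 0]},
  ],
)

```text
t: 12.6
tcp_pos: [0.4343, -0.1436, 0.2168]
tcp_rot: [[-0.002, -0.898, 0.44], [0.003, 0.44, 0.898], [-1.0, 0.004, 0.002]]
contact_force: [0.1, -0.4, 0.5]
gripper_width: 0.005
```

>>> drive_tool(
  rows=[
    {"slide": [0, 0, 0], "rotation": [0, 0, 0]},
    {"slide": [0, 0, 0], "rotation": [0, 0, 0]},
  ],
)

```text
t: 12.77
tcp_pos: [0.434, -0.1434, 0.2162]
tcp_rot: [[-0.003, -0.899, 0.439], [0.004, 0.439, 0.899], [-1.0, 0.005, 0.002]]
contact_force: [0.6, -0.9, 0.5]
gripper_width: 0.005
```

>>> drive_tool(
  rows=[
    {"slide": [2, -0.5, -0.1], "rotation": [0, 0, 0]},
    {"slide": [4.5, -0.5, -0.1], "rotation": [0, 0, 0]},
    {"slide": [7, -0.5, -0.1], "rotation": [0, 0, 0]},
    {"slide": [9.5, -0.5, -0.1], "rotation": [0, 0, 0]},
    {"slide": [11.5, -0.5, -0.1], "rotation": [0, 0, 0]},
    {"slide": [12.8, -0.5, -0.1], "rotation": [0, 0, 0]},
    {"slide": [13.6, -0.5, -0.1], "rotation": [0, 0, 0]},
    {"slide": [13.6, -0.5, -0.1], "rotation": [0, 0, 0]},
  ],
)

```text
t: 13.43
tcp_pos: [0.4375, -0.1466, 0.0783]
tcp_rot: [[-0.006, -0.898, 0.439], [0.004, 0.439, 0.898], [-1.0, 0.007, 0.001]]
contact_force: [0.0, -0.1, -0.1]
gripper_width: 0.007
```

```bash
python3 - <<'E'
from h import *
c="side"
im=get_image(c)[:,:,::-1]
cv2.imwrite(f"pics/{c}3.png",cv2.resize(im[110:240,150:300],None,fx=4,fy=4,interpolation=cv2.INTER_CUBIC))
s=read_state();print(s["tcp_pos"],s["t"],s["contact_force"],proj("side",s["tcp_pos"]))
E
```

```text
[ 0.43786506 -0.14662039  0.07928796] 13.4833 [-0.46553572 -0.55279093  0.12982751] [212.58010314 186.11444834]
```

View pics/side3.png

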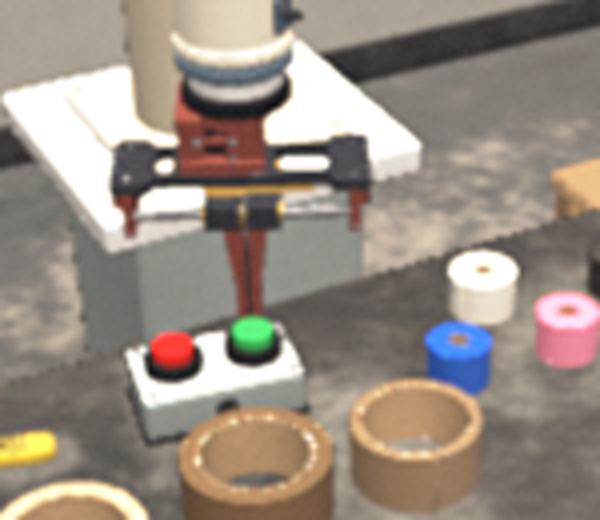

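The fingertips are centred about 2 cm over the green button at crop (253,330), and the red one at (173,352) is clear. I'll press slowly.

>>> drive_tool(
  rows=[
    {"slide": [0.5, 0, 0], "rotation": [0, 0, 0]},
    {"slide": [1, 0, 0], "rotation": [0, 0, 0]},
    {"slide": [1.4, 0, 0], "rotation": [0, 0, 0]},
    {"slide": [1.7, 0, 0], "rotation": [0, 0, 0]},
    {"slide": [1.9, 0, 0], "rotation": [0, 0, 0]},
    {"slide": [2.1, 0, 0], "rotation": [0, 0, 0]},
    {"slide": [2.2, 0, 0], "rotation": [0, 0, 0]},
    {"slide": [2.2, 0, 0], "rotation": [0, 0, 0]},
  ],
)

```text
t: 14.15
tcp_pos: [0.4379, -0.1466, 0.0574]
tcp_rot: [[-0.004, -0.898, 0.439], [0.004, 0.439, 0.898], [-1.0, 0.006, 0.002]]
contact_force: [-1.7, -1.1, 3.3]
gripper_width: 0.003
```

>>> drive_tool(
  rows=[
    {"slide": [0.1, 0, 0], "rotation": [0, 0, 0]},
    {"slide": [0.2, 0, 0], "rotation": [0, 0, 0]},
    {"slide": [0.2, 0, 0], "rotation": [0, 0, 0]},
    {"slide": [0.2, 0, 0], "rotation": [0, 0, 0]},
  ],
)

```text
t: 14.48
tcp_pos: [0.4379, -0.1466, 0.0554]
tcp_rot: [[-0.004, -0.898, 0.439], [0.004, 0.439, 0.898], [-1.0, 0.006, 0.002]]
contact_force: [-1.3, 0.0, 4.2]
gripper_width: 0.005
```

>>> drive_tool(
  rows=[
    {"slide": [0.1, 0, 0], "rotation": [0, 0, 0]},
    {"slide": [0.1, 0, 0], "rotation": [0, 0, 0]},
    {"slide": [0.1, 0, 0], "rotation": [0, 0, 0]},
  ],
)

```text
t: 14.73
tcp_pos: [0.4379, -0.1465, 0.0545]
tcp_rot: [[-0.004, -0.898, 0.439], [0.004, 0.439, 0.898], [-1.0, 0.006, 0.002]]
contact_force: [-1.5, 0.1, 4.3]
gripper_width: 0.0
```

>>> drive_tool(
  rows=[
    {"slide": [0.1, 0, 0], "rotation": [0, 0, 0]},
    {"slide": [0.1, 0, 0], "rotation": [0, 0, 0]},
    {"slide": [0.1, 0, 0], "rotation": [0, 0, 0]},
  ],
)

```text
t: 14.98
tcp_pos: [0.4379, -0.1466, 0.0541]
tcp_rot: [[-0.004, -0.898, 0.439], [0.004, 0.439, 0.898], [-1.0, 0.006, 0.002]]
contact_force: [-3.5, 0.5, 15.3]
gripper_width: 0.002
```

The force jumped from 4.3 to 15.3 N after the soft spring stretch, so the button has bottomed. I'll release and retreat.

>>> drive_tool(
  rows=[
    {"slide": [0, 0, 0], "rotation": [0, 0, 0]},
    {"slide": [-0.5, 0, 0], "rotation": [0, 0, 0]},
    {"slide": [-1.5, 0, 0], "rotation": [0, 0, 0]},
    {"slide": [-3.5, 0, 0], "rotation": [0, 0, 0]},
    {"slide": [-6, 0, 0], "rotation": [0, 0, 0]},
    {"slide": [-9, 0, 0], "rotation": [0, 0, 0]},
    {"slide": [-12, 0, 0], "rotation": [0, 0, 0]},
    {"slide": [-14, 0, 0], "rotation": [0, 0, 0]},
  ],
)

```text
t: 15.65
tcp_pos: [0.4392, -0.1473, 0.1972]
tcp_rot: [[-0.002, -0.898, 0.439], [0.003, 0.439, 0.898], [-1.0, 0.003, 0.002]]
contact_force: [0.6, -1.7, -1.3]
gripper_width: 0.008
```

>>> drive_tool(
  rows=[
    {"slide": [0, 0, 0], "rotation": [0, 0, 0]},
    {"slide": [0, 0, 0], "rotation": [0, 0, 0]},
    {"slide": [0, 0, 0], "rotation": [0, 0, 0]},
    {"slide": [0, 0, 0], "rotation": [0, 0, 0]},
    {"slide": [0, 0, 0], "rotation": [0, 0, 0]},
    {"slide": [0, 0, 0], "rotation": [0, 0, 0]},
  ],
)

```text
t: 16.15
tcp_pos: [0.4385, -0.1471, 0.196]
tcp_rot: [[-0.004, -0.898, 0.439], [0.004, 0.439, 0.898], [-1.0, 0.005, 0.002]]
contact_force: [-0.2, 0.3, -0.6]
gripper_width: 0.007
```

```bash
python3 - <<'E'
from h import *
im=get_image("side")[:,:,::-1]
a=cv2.imread("pics/side0.png")
cv2.imwrite("pics/side4.png",np.vstack([cv2.resize(x[140:280,100:360],None,fx=2.1,fy=2.1,interpolation=cv2.INTER_CUBIC) for x in(a,im)]))
s=read_state();print(s["tcp_pos"],s["t"],s["contact_force"])
E
```

```text
[ 0.43868704 -0.14710665  0.1961832 ] 16.2 [-0.7559284  -0.10499405  0.01447013]
```

View pics/side4.png

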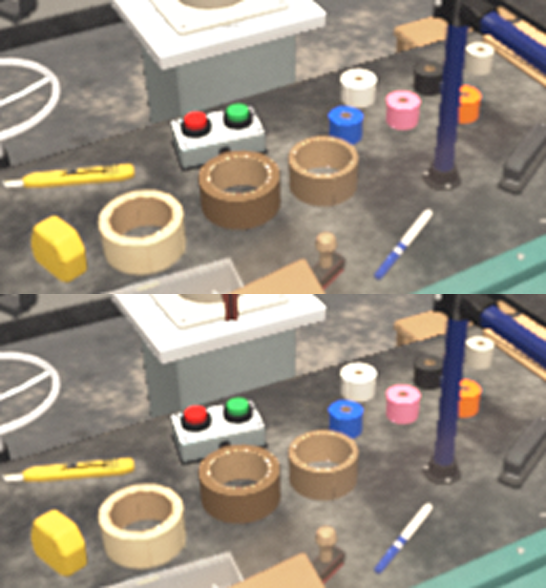

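The before (upper) and after (lower) views match. Every roll is in the same place, the green button at (237,113)/(237,407) is back up, and the red one is up. I'll hand the job in.

```bash
python3 -c "
from cell import *
print(sign_off())"
```

```text
the job is handed in; nothing more can be done
None
```

The job is done in the order asked and handed in at about 16 s; `sign_off` gives no verdict.

- **Black label roll:** I pointed at it with the fingers shut, the tips about 4.0 cm above its top. The arm stayed still there for about 2.7 s.
- **Pale cream tape roll:** I did the same, about 4 cm above its middle. It was still at that height for more than 2 s.
- **Green button:** I pressed it slowly until the force jumped from 4.3 N to 15.3 N, which I take as fully down. I then let it come back up and moved away.

Travel between the targets was at about z = 0.22 m.

**Last checks:** the before and after side pictures show all the rolls unmoved and both buttons up, and the robot was touching nothing, with force readings only at noise level. There was no direct reading of button travel, so "fully down" rests on that force jump and about 6 mm of travel. No check failed. The networks also labelled the coloured look-alikes as black label rolls, and I settled that by colour and row in the enlarged crop.

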